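# Slide the heavy toolbox into its taped bay

### The job

The heavy red toolbox is in the way on the sanding bench: push it with the fingertips, low down near its base, so that it slides across without tipping, until it stands wholly within the yellow tape frame (resting on the tape is fine, but no corner may stick out past it). Do not lift it or take hold of its handle, leave the other things on the bench where they are, and finish with the hand clear.

Things in the scene. Friction and masses are not known exactly. Their poses are not given: they have to be found in the camera images.
- toolbox: Red steel toolbox, loose, 1.3 to 2 kg, slides at 8 to 19 N. Origin: centre of its underside on the bench; x along its length, y across, z up. Lower box 200 (x) by 100 mm (y), 10 to 82 mm above the bench; upper tray 190 by 62 mm, up to 148 mm. It stands on two rubber runners along x, outer edges 28 mm either side of the middle: pushed on a long face above 50 mm it may tip.
- toolbox_handle: Steel carrying handle fixed on the toolbox, a bar along the toolbox's x, 12 mm thick, 120 mm long, its top 191 mm above the bench. Not to be touched. Its origin and axes are those of the toolbox.
- bay: Yellow tape frame flat on the white perforated bench top, where the toolbox belongs: 260 (x) by 180 mm (y) over its outer edges, tape 15 mm wide, no height. Origin: its centre; x along its long side, as the toolbox's length is to lie. It is left (+y) or right (-y) of the robot and the toolbox starts on the other side; the way between is free.
- corner_a (a point): Lower corner of the toolbox's lower box, at x +100 mm, y +50 mm in the toolbox's frame, 10 mm above the bench.
- corner_b (a point): Lower corner of the toolbox's lower box, at x +100 mm, y -50 mm in the toolbox's frame, 10 mm above the bench.
- corner_c (a point): Lower corner of the toolbox's lower box, at x -100 mm, y -50 mm in the toolbox's frame, 10 mm above the bench.
- corner_d (a point): Lower corner of the toolbox's lower box, at x -100 mm, y +50 mm in the toolbox's frame, 10 mm above the bench.
- tub: Bystander: closed round white plastic tub with a blue lid, 76 mm across, 85 mm tall; loose, in the row beyond the work, on the side away from the robot. Origin: centre of its underside. Leave it alone.
- tin: Bystander: closed round tin with a green label, 68 mm across, 90 mm tall; loose, in the row beyond the work, on the side away from the robot. Origin: centre of its underside. Leave it alone.
- sanding_block: Bystander: low cork sanding block with a wooden grip, 60 mm (x) by 110 mm (y), 48 mm tall; loose, in the row beyond the work, on the side away from the robot. Origin: centre of its underside. Leave it alone.
Mind the look-alikes: they are no part of the job. There is more than one size of the toolbox; the job needs the smaller.

How it is judged:
On the way:
1. the toolbox has been slid more than 0.1 m and the fingers are pushing on it, while it stands flat (distance of toolbox from where it was at the start of the episode above 0.1 m and contact force between the fingers and toolbox above 1 N and angle between toolbox's own z axis and vertical below 0.15 rad).
At the end, for the whole second after the job is handed in: All four lower corners of the toolbox lie within the outer edges of the yellow tape frame (260 by 180 mm), the toolbox stands flat on the bench (tilt under 0.04 rad) and at rest, and the bystanders are within 20 mm of where they started (x of corner_a in the frame of bay between -0.13 and 0.13 m and y of corner_a in the frame of bay between -0.09 and 0.09 m and x of corner_b in the frame of bay between -0.13 and 0.13 m and y of corner_b in the frame of bay between -0.09 and 0.09 m and x of corner_c in the frame of bay between -0.13 and 0.13 m and y of corner_c in the frame of bay between -0.09 and 0.09 m and x of corner_d in the frame of bay between -0.13 and 0.13 m and y of corner_d in the frame of bay between -0.09 and 0.09 m and angle between toolbox's own z axis and vertical below 0.04 rad and height (world z) of toolbox below 0.005 m and linear speed of toolbox below 0.01 m/s and distance of each of tub, tin, sanding_block from where it was at the start of the episode below 0.02 m); the robot touches nothing.
It fails at once if the toolbox tips by more than 0.15 rad (angle between toolbox's own z axis and vertical above 0.15 rad).
It fails at once if the toolbox is lifted (underside more than 12 mm above the bench) (height (world z) of toolbox above 0.012 m).
It fails at once if the fingers touch the toolbox's handle (over 2 N) (contact force between the fingers and toolbox_handle above 2 N).
It fails at once if a bystander is moved more than 20 mm or knocked over (distance of any of tub, tin, sanding_block from where it was at the start of the episode above 0.02 m or angle between any of tub, tin, sanding_block's own z axis and vertical above 0.2 rad).
It also fails if it takes over 51 s, if anything falls off the work surface, if the arm or the gripper's body presses on something with over 40 N, if the wrist force passes 120 N, or if a joint passes its speed limit or range.

### The arm

A 6-joint arm with a two-finger parallel gripper is mounted at the origin on the work surface. World frame = base frame: x ahead of the robot, y to its left, z up, the work surface at z = 0. Lengths are in m, angles in rad, forces in N, time in s.
With the tool pointing down it reaches from about 0.35 to 0.85 m from the base axis. Payload 8.1 kg.
Tool frame: the origin (TCP) lies between the finger pads; the fingertips stand 11 mm ahead of it and the grasp point (between the pads) lies 8 mm behind it; y points along the fingers, x is the direction in which the jaws open and shut, and the axes are right-handed (so a half turn about y gives the same grasp; the last joint's range is limited). The gripper opens to 93 mm and grips with 3 to 60 N. Pads are 15 mm wide; open, the fingers measure 128 mm over their backs; the gripper's body (75 mm by 188 mm) begins 65 mm behind the grasp point.
Start: joints at [-1.388, 0.13, 1.488, -0, 1.523, -0.085], TCP at [0.159, -0.579, 0.23] pointing down, gripper open.
Joint ranges: [-2.96, 2.96], [-0.89, 2.26], [0.02, 2.5], [-1.34, 4.48], [0, 2.73], [-2.66, 2.66]. Speed limits (rad/s): [2.39, 2.39, 2.79, 3.14, 3.14, 3.14].

### API

Orientations are given as a rotation vector (axis times angle).
In Python, from plant import readout, optics, robot gives the robot as it stands.
- The arm moves only by the shell command python3 -m creep 'ROWS' [FORCE]. ROWS is JSON, a list that holds one entry, the list of rows, each a list of 7 numbers: the closure, from 0 (fully open) to 1 (shut), then the shift along the tool's x, y, z in cm, then the turn, a rotation vector about the tool's x, y, z in degrees. In form: [[[grip, x, y, z, wx, wy, wz], ...]]. A call has exactly 8 rows; each row shifts and turns the pose as measured when the row begins, along the tool's axes as they then stand; what a row does not reach is not made up. A row lasts 1/10 s, in which the tool goes at most 50 mm and 8.59 degrees, less where a joint would pass 70% of its speed; a pose out of reach is approached as far as the arm can. A call is refused whole if a number of a shift passes 5 or a number of a turn 8.59, either way. A call with a gripper value outside its range is refused whole. The fingers move at their own pace and stop on an object; FORCE is the grip in N (left out, the last holds). Time passes only in rows, so rows that do not move let the fingers close, or fill a call up. It gives the time, the measured TCP pose, the force and the opening at its end, in the units of the state.
- readout.read_state(): the state, without advancing time (a new reading comes with each control period).
- optics.read_camera(name): name is "side" or "top"; returns a dict with "frame" (480x640x3 uint8, red, green, blue), "depth" (480x640 float32, m along the optical axis (not along the pixel's ray), 0 where there is no reading), "intrinsics" (3x3 intrinsics, pixels), "R" (3x3) and "t" (3): a world point X has camera coordinates R X + t. Camera axes: x right, y down, z forward; pixel columns grow to the right and rows downward; lengths in m; the calibration is good to about 2 mm. A picture is of the moment at which its call begins.
- robot.close_job(): hands the job in, once; it reports no verdict.
The state is a dict: "t": time; "q": joint angles; "dq": joint speeds; "joint_torque": joint torques, N m; "tool_pos": TCP position; "orientation": TCP orientation; "force": force on the tool from outside, world axes, zero at the start; "wrist_torque": the same for the moment, N m; "opening": finger opening in m.
Only numpy, scipy, OpenCV 4.12 (cv2) and the standard library are available. Lean on these libraries where they do the work, as an engineer would, in place of code of your own. Each camera call takes 0.05 s, during which the arm holds its last target. There are 200 camera calls.

## Working session

There is one attempt and no reset: what is moved stays moved. The work goes in short steps, Python scripts to look and compute and a shell command to move; the robot and the scene stay as the last step left them, time stands still between calls to the robot, and variables do not carry over. Pictures are saved under pics/ and viewed, about 8 in all and at most 12, crops included, and the job is handed in when it is done.

```bash
ls; mkdir -p pics; python3 - <<'E'
from plant import readout, optics
import cv2,numpy as np
s=readout.read_state();print(s['t'],s['tool_pos'],s['orientation'],s['opening'])
for n in('top','side'):
    c=optics.read_camera(n);cv2.imwrite(f'pics/{n}0.png',c['frame'][:,:,::-1]);print(n,c['intrinsics'],c['R'],c['t'])
E
```

```text
pics
0.0 [ 0.15867572 -0.57807733  0.22859908] [-1.32282077  1.01061823 -1.00840103] 0.09254156191226565
top [[610.53335112   0.         326.68582474]
 [  0.         610.53335112 236.95322294]
 [  0.           0.           1.        ]] [[-0.01766546 -0.99977537  0.01171102]
 [-0.99852252  0.01703891 -0.05159899]
 [ 0.05138786 -0.01260523 -0.99859922]] [0.09247584 0.56161953 1.46316089]
side [[527.47610973   0.         318.58212307]
 [  0.         527.47610973 228.81571412]
 [  0.           0.           1.        ]] [[ 0.78309151 -0.62187899 -0.00584844]
 [-0.59479024 -0.74616758 -0.29909616]
 [ 0.1816377   0.23769826 -0.95420505]] [-0.39803572  0.41720154  1.02832238]
```

View pics/top0.png

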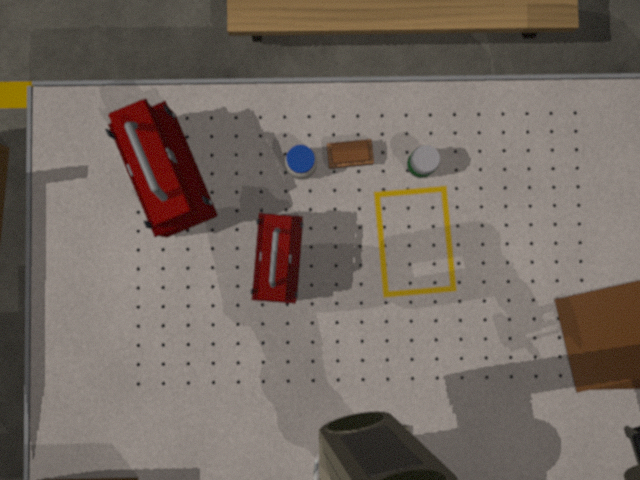

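View pics/side0.png

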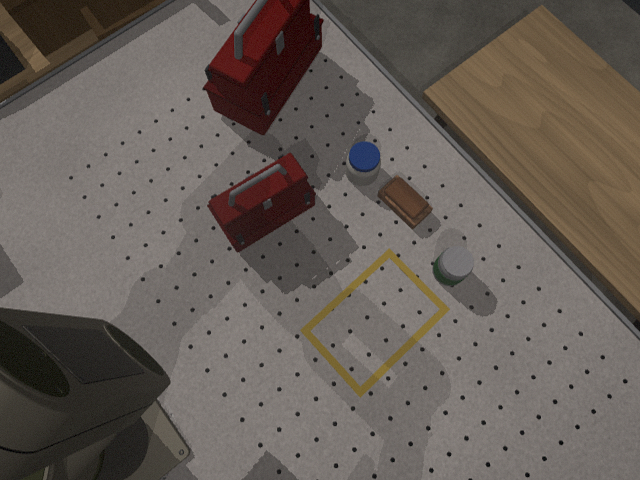

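The top view shows two red toolboxes. The large one is at about (160,165), and the small one at about (275,258) is the one I want. The yellow frame is at (415,240). The row beyond holds the tub (300,160), the block (350,153) and the tin (424,160). The side view agrees: small box at (265,200), large box at (265,65).

```bash
cat > h.py <<'E'
from plant import readout, optics
import cv2,numpy as np
def cloud(c):
    K,R,t=c['intrinsics'],c['R'],c['t'];d=c['depth'].astype(float)
    v,u=np.mgrid[:480,:640]
    P=np.stack([(u-K[0,2])/K[0,0]*d,(v-K[1,2])/K[1,1]*d,d],-1)
    return (P-t)@R, d>0
def plane(c,uv,z=0.):
    K,R,t=c['intrinsics'],c['R'],c['t']
    r=np.c_[np.asarray(uv,float).reshape(-1,2),np.ones(np.size(uv)//2)]@np.linalg.inv(K).T@R
    o=-R.T@t
    return o+r*((z-o[2])/r[:,2])[:,None]
def rect(P):
    (cx,cy),(w,h),a=cv2.minAreaRect((P[:,:2]*1000).astype(np.float32))
    if w<h: w,h,a=h,w,a+90
    a=(a+90)%180-90
    return np.round([cx,cy,w,h,a],1)
def red(c):
    hsv=cv2.cvtColor(c['frame'],cv2.COLOR_RGB2HSV);H,S,V=cv2.split(hsv)
    return ((H<6)|(H>174))&(S>150)&(V>50)
def box(c):
    P,ok=cloud(c);m=red(c)&ok
    # component choice: largest red component within work area x<0.66
    m&=(P[...,2]<.2)
    n,l,st,_=cv2.connectedComponentsWithStats(m.astype(np.uint8))
    out=[]
    for i in range(1,n):
        if st[i,4]<300: continue
        Q=P[l==i];r={}
        for nm,a,b in(('tray',.138,.155),('low',.01,.084)):
            q=Q[(Q[:,2]>a)&(Q[:,2]<b)]
            if len(q)>50: r[nm]=rect(q)
        out.append((st[i,4],np.round(np.percentile(Q[:,2],[1,99]),3),r))
    return out
E
python3 - <<'E'
from h import *
for n in('top','side'):
    c=optics.read_camera(n)
    for o in box(c): print(n,o)
    hsv=cv2.cvtColor(c['frame'],cv2.COLOR_RGB2HSV);H,S,V=cv2.split(hsv)
    m=((H>18)&(H<32)&(S>130)).astype(np.uint8)
    k,l,st,ce=cv2.connectedComponentsWithStats(m)
    for i in range(1,k):
        if st[i,4]>300 :
            v,u=np.nonzero(l==i);print(n,'bay',st[i,:],rect(plane(c,np.c_[u,v])))
    P,ok=cloud(c)
    for nm,a in(('blue',(H>105)&(H<125)&(S>150)),('green',(H>60)&(H<90)&(S>100)),('brown',(H>5)&(H<16)&(S>80)&(P[...,2]<.07)&(P[...,0]<.8)&(P[...,1]>-.3))):
        q=P[a&ok&(P[...,2]>.01)];print(nm,len(q),np.median(q,0).round(3) if len(q) else '', rect(q) if len(q)else'')
    if n=='top':cv2.imwrite('pics/crop.png',cv2.resize(c['frame'][180:320,220:480,::-1],None,fx=3,fy=3))
E
```

```text
top (np.int32(1966), array([0.044, 0.198]), {'tray': array([723. , 418.6, 269.8,  77.8,   3.8]), 'low': array([642.8, 386.1, 189.8,  92.7, -21. ])})
top (np.int32(2842), array([0.077, 0.154]), {'tray': array([513.8, 199.5, 189.1,  63.9,  -5.4]), 'low': array([513.1, 198.5, 197.5,  98.7,  -5.4])})
top bay [  0  81  32  28 766] [927.4 841.6  76.   67.3  89.2]
top bay [ 374  186   82  111 1785] [ 551.5 -132.4  260.4  178.1    3.9]
blue 550 [0.743 0.142 0.085] [742.9 142.3  60.5  59.7  88.3]
green 25 [ 0.712 -0.127  0.041] [ 456.5 -308.9  680.2   13.4   34.3]
brown 1153 [0.759 0.028 0.045] [ 444.8  401.6 1057.3  399.8  -33.3]
side (np.int32(1894), array([0.144, 0.152]), {'tray': array([514.6, 197.2, 188.1,  61.5,  -5.2])})
side bay [ 301  249  149  148 2566] [ 551.9 -133.1  258.6  178.6    4. ]
blue 581 [0.743 0.142 0.085] [745.  141.1  62.6  61.5  49.1]
green 7 [ 0.213 -0.079  0.649] [452.4 -81.  545.5  44.7  -5.1]
brown 1528 [0.755 0.024 0.046] [695.5 229.6 428.1 415.5 -29. ]
```

View pics/crop.png

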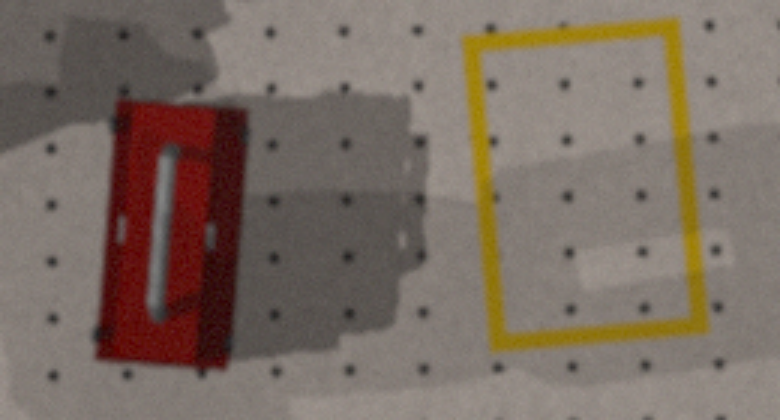

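The crop shows the small box (200 x 100 mm measured) with its handle, and the bay of 260 x 178 mm, both matching the given sizes. So the box is at (0.514, 0.198), yaw -5.3°, and the bay at (0.552, -0.133), yaw +4°. Next I'll check the tool axes and the clearance to the large box.

```bash
cat >> h.py <<'E'
from scipy.spatial.transform import Rotation as Ro
def pose(s=None):
    s=s or readout.read_state();return s,np.array(s['tool_pos']),Ro.from_rotvec(s['orientation'])
def need(p,yaw,tilt,sgn=1):
    """desired: TCP p, jaw axis x at yaw deg(world), tool pointing down then tilted by tilt about world jaw axis. prints tool shift cm, turn deg"""
    s,p0,R0=pose()
    y=np.radians(yaw);x=sgn*np.array([np.cos(y),np.sin(y),0])
    n=np.array([-np.sin(y),np.cos(y),0]);t=np.radians(tilt)
    z=-np.cos(t)*n*np.tan(t)-np.array([0,0,np.cos(t)])
    R=Ro.from_matrix(np.c_[x,np.cross(z,x),z])
    d=R0.inv().apply(np.array(p)-p0)*100;w=np.degrees((R0.inv()*R).as_rotvec())
    print('t',round(s['t'],2),'tcp',p0.round(4),'F',np.round(s['force'],1),'shift cm',d.round(2),'turn',w.round(1))
    return d,w
E
python3 - <<'E'
from h import *
s,p,R=pose();print(R.as_matrix().round(3))
for sg in(1,-1):need([.50,.30,.20],-5.3,20,sg)
c=optics.read_camera('top');P,ok=cloud(c);m=red(c)&ok&(P[...,2]>.01)
n,l,st,ce=cv2.connectedComponentsWithStats(m.astype(np.uint8))
i=l[180,175];Q=P[l==i]
print(Q[np.argmin(Q[:,1])],Q[np.argmin(Q[:,0])],Q[:,2].max())
for u,v in((215,215),(162,235),(205,200)):print(P[v-2:v+3,u-3:u+2].reshape(-1,3)[::6].round(3))
E
```

```text
[[ 0.265 -0.     0.964]
 [-0.964  0.001  0.265]
 [-0.001 -1.     0.   ]]
t 0.2 tcp [ 0.1587 -0.5783  0.229 ] F [ 0.8 -0.2 -0.7] shift cm [-75.66   2.99  56.15] turn [-94.6 -45.7 -65.4]
t 0.2 tcp [ 0.1587 -0.5783  0.229 ] F [ 0.8 -0.2 -0.7] shift cm [-75.66   2.99  56.15] turn [-45.8  94.8  66.3]
[0.61605084 0.34514686 0.11936634] [0.56883955 0.4692479  0.11628082] 0.23923067636096954
[[ 0.619  0.347  0.084]
 [ 0.619  0.348  0.065]
 [ 0.618  0.349  0.046]
 [ 0.618  0.35   0.025]
 [ 0.618  0.352 -0.003]]
[[ 0.573  0.461  0.114]
 [ 0.571  0.459  0.114]
 [ 0.57   0.464  0.085]
 [ 0.569  0.467  0.063]
 [ 0.571  0.481 -0.002]]
[[0.646 0.356 0.155]
 [0.644 0.355 0.151]
 [0.642 0.352 0.155]
 [0.64  0.35  0.151]
 [0.638 0.349 0.145]]
```

```bash
sed -i 's/R=Ro.from_matrix(np.c_\[x,np.cross(z,x),z\])/R=Ro.from_matrix(np.c_[x,z,np.cross(x,z)])/' h.py
python3 -m creep '[[[0,0,-0.7,0,0,-8.5,0],[0,0,-0.7,0,0,-8.5,0],[0,0,-0.7,0,0,-8.5,0],[0,0,-0.7,0,0,-8.5,0],[0,0,-0.7,0,0,-8.5,0],[0,0,-0.7,0,0,-8.5,0],[0,0,-0.7,0,0,-8.5,0],[0,0,-0.7,0,0,-8.5,0]]]'
python3 - <<'E'
from h import *
need([.40,-.1,.28],-5.3,0)
need([.495,.285,.28],-5.3,15)
E
```

```text
t: 1.05
tool_pos: [0.1585, -0.5768, 0.2837]
orientation: [-1.563, 0.079, -0.077]
force: [0.2, 0.7, 0.4]
opening: 0.0934
t 1.05 tcp [ 0.1585 -0.5768  0.2837] F [0.2 0.7 0.4] shift cm [19.29  0.66 49.85] turn [-0.4 -0.4 -0.1]
t 1.05 tcp [ 0.1585 -0.5768  0.2837] F [0.2 0.7 0.4] shift cm [24.91  0.91 89.1 ] turn [-15.4  -0.4  -0.2]
```

```bash

python3 -m creep '[[[0,1.9,0,4.5,0,0,0],[0,1.9,0,4.5,0,0,0],[0,1.9,0,4.5,0,0,0],[0,1.9,0,4.5,0,0,0],[0,1.9,0,4.5,0,0,0],[0,1.9,0,4.5,0,0,0],[0,1.9,0,4.5,0,0,0],[0,1.9,0,4.5,0,0,0]]]'
python3 -m creep '[[[0,1,0,4.7,0,0,0],[0,1,0,4.7,0,0,0],[0,1,0,4.7,0,0,0],[0,1,0,4.7,0,0,0],[0,1,0,4.7,0,0,0],[0,1,0,4.7,0,0,0],[0,1,0,4.7,0,0,0],[0,1,0,4.7,0,0,0]]]'
python3 - <<'E'
from h import *
need([.495,.285,.28],-5.3,15)
need([.495,.285,.28],-5.3,0)
E
```

```text
t: 1.85
tool_pos: [0.3446, -0.2274, 0.2836]
orientation: [-1.561, 0.081, -0.079]
force: [1.3, -0.8, 0.2]
opening: 0.093
t: 2.65
tool_pos: [0.4644, 0.1545, 0.288]
orientation: [-1.562, 0.076, -0.085]
force: [2.2, -0.4, -0.3]
opening: 0.0926
t 2.65 tcp [0.4644 0.1545 0.288 ] F [ 2.2 -0.4 -0.3] shift cm [ 1.71  0.91 13.29] turn [-15.4  -0.6   0.2]
t 2.65 tcp [0.4644 0.1545 0.288 ] F [ 2.2 -0.4 -0.3] shift cm [ 1.71  0.91 13.29] turn [-0.4 -0.6  0.3]
```

```bash

python3 -m creep '[[[0,0.4,0.2,3,0,0,0],[0,0.4,0.2,3,0,0,0],[0,0.4,0.2,3,0,0,0],[0,0.4,0.2,3,0,0,0],[0,0.2,0,1.6,0,0,0],[0,0,0,0,-7.6,0,0],[0,0,0,0,-7.6,0,0],[0,0,0,0,0,0,0]]]'
python3 - <<'E'
from h import *
need([.495,.29,.15],-5.3,15)
c=optics.read_camera('top')
for n in ('top','side'):
    cv2.imwrite(f'pics/a{n}.png',optics.read_camera(n)['frame'][:,:,::-1])
E
```

```text
t: 3.45
tool_pos: [0.4958, 0.3004, 0.2781]
orientation: [-1.837, 0.085, -0.07]
force: [-0.9, 0.5, -0.5]
opening: 0.0933
t 3.45 tcp [0.4958 0.3004 0.2781] F [-0.9  0.5 -0.5] shift cm [-0.02 12.63  2.38] turn [ 0.3 -0.2  0.2]
```

View pics/aside.png

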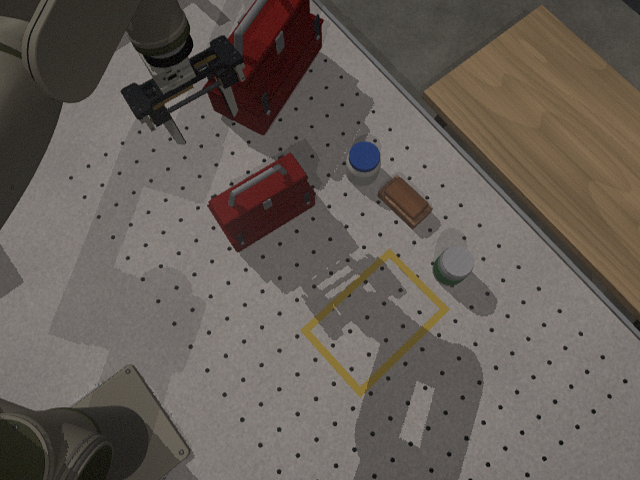

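```bash

python3 -m creep '[[[0,0,1.8,0.3,0,0,0],[0,0,1.8,0.3,0,0,0],[0,0,1.8,0.3,0,0,0],[0,0,1.8,0.3,0,0,0],[0,0,1.8,0.3,0,0,0],[0,0,1.8,0.3,0,0,0],[0,0,1.8,0.3,0,0,0],[0,0,0,0,0,0,0]]]'
python3 - <<'E'
from h import *
need([.495,.288,.028],-5.3,15)
c=optics.read_camera('top')
cv2.imwrite(f'pics/btop.png',c['frame'][:,:,::-1])
P,ok=cloud(c);G=P[60:330,80:360].reshape(-1,3)
E
```

```text
t: 4.4
tool_pos: [0.5031, 0.281, 0.1624]
orientation: [-1.796, 0.086, -0.104]
force: [-0.9, 0.5, 0.2]
opening: 0.0928
t 4.4 tcp [0.5031 0.281  0.1624] F [-0.9  0.5  0.2] shift cm [-1.22 12.94  3.59] turn [-2.  -1.6  1.1]
```

View pics/btop.png

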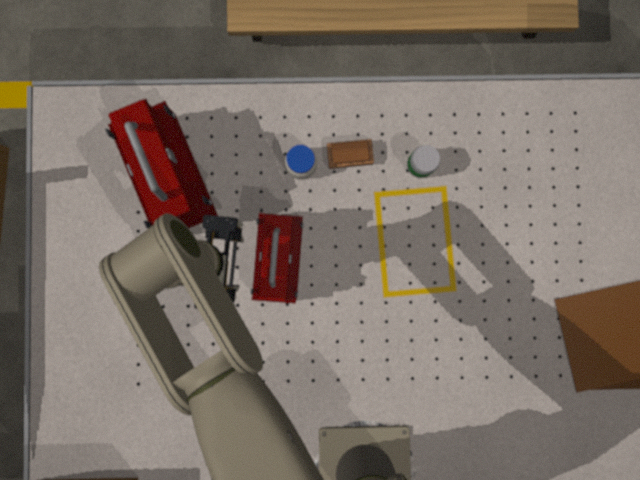

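```bash

python3 -m creep '[[[0,-0.6,0,0.5,-1,-0.8,0.5],[0,-0.6,0,0.7,-1,-0.8,0.5],[0,0,1.5,0.4,0,0,0],[0,0,1.5,0.4,0,0,0],[0,0,1.5,0.4,0,0,0],[0,0,1.5,0.4,0,0,0],[0,0,1.5,0.4,0,0,0],[0,0,0,0,0,0,0]]]'
python3 - <<'E'
from h import *
need([.495,.288,.028],-5.3,15)
E
```

```text
t: 5.25
tool_pos: [0.4941, 0.2964, 0.0805]
orientation: [-1.827, 0.079, -0.068]
force: [0.3, -0.3, -1.0]
opening: 0.093
t 5.25 tcp [0.4941 0.2964 0.0805] F [ 0.3 -0.3 -1. ] shift cm [0.14 5.29 0.53] turn [-0.3  0.   0.3]
```

```bash

python3 -m creep '[[[0,0,1,0.1,0,0,0],[0,0,1,0.1,0,0,0],[0,0,1,0.1,0,0,0],[0,0,0.9,0.1,0,0,0],[0,0,0.6,0.1,0,0,0],[0,0,0.3,0,0,0,0],[0,0,0,0,0,0,0],[0,0,0,0,0,0,0]]]'
python3 - <<'E'
from h import *
need([.495,.288,.028],-5.3,15)
need([.495,.268,.028],-5.3,15)
E
```

```text
t: 6.05
tool_pos: [0.4943, 0.2881, 0.029]
orientation: [-1.827, 0.08, -0.07]
force: [-0.3, 0.1, 0.2]
opening: 0.0934
t 6.05 tcp [0.4943 0.2881 0.029 ] F [-0.3  0.1  0.2] shift cm [0.07 0.1  0.02] turn [-0.3 -0.   0.3]
t 6.05 tcp [0.4943 0.2881 0.029 ] F [-0.3  0.1  0.2] shift cm [ 0.25  0.61 -1.9 ] turn [-0.3 -0.   0.3]
```

```bash

python3 -m creep '[[[0,0,0.16,-0.6,0,0,0],[0,0,0.16,-0.6,0,0,0],[0,0,0.16,-0.6,0,0,0],[0,0,0.16,-0.6,0,0,0],[0,0,0.16,-0.6,0,0,0],[0,0,0.16,-0.6,0,0,0],[0,0,0.16,-0.6,0,0,0],[0,0,0.16,-0.6,0,0,0]]]'
python3 - <<'E'
from h import *
need([.495,.248,.028],-5.3,15)
for n in('top','side'):
    for o in box(optics.read_camera(n)): print(n,o)
E
```

```text
t: 6.85
tool_pos: [0.4913, 0.2409, 0.0308]
orientation: [-1.814, 0.074, -0.073]
force: [0.5, 6.6, -4.0]
opening: 0.0928
t 6.85 tcp [0.4913 0.2409 0.0308] F [ 0.5  6.6 -4. ] shift cm [0.3  0.09 0.79] turn [-1.   0.   0.6]
top (np.int32(1816), array([0.049, 0.199]), {'tray': array([740.7, 407.4, 251.7,  27.5,  22.1]), 'low': array([732.5, 389.8, 243.5,   6.7,  20.7])})
top (np.int32(358), array([0.085, 0.2  ]), {})
top (np.int32(2950), array([0.078, 0.154]), {'tray': array([512.7, 179.7, 187.6,  63.9,  -5. ]), 'low': array([512.7, 178.8, 196.9,  98. ,  -5.5])})
side (np.int32(2119), array([0.143, 0.152]), {'tray': array([513.3, 176.8, 188.9,  61.9,  -4.7])})
```

```bash

python3 -m creep '[[[0,0.1,0.3,-0.9,-0.2,-1.4,-0.4],[0,0.1,0.3,-0.9,-0.2,-1.4,-0.4],[0,0.1,0.3,-0.9,-0.2,-1.4,-0.4],[0,0.1,0.3,-0.9,-0.2,-1.4,-0.4],[0,0.1,0.3,-0.9,-0.2,-1.4,-0.4],[0,0.1,0.3,-0.9,-0.2,-1.4,-0.4],[0,0.1,0.3,-0.9,-0.2,-1.4,-0.4],[0,0.1,0.3,-0.9,-0.2,-1.4,-0.4]]]'
python3 - <<'E'
from h import *
need([.495,.248,.028],5,15)
for n in('top','side'):
    for o in box(optics.read_camera(n)):
        if 'tray' in o[2] and o[1][1]<.17:print(n,o)
E
```

```text
t: 7.75
tool_pos: [0.4987, 0.1767, 0.0301]
orientation: [-1.82, -0.124, 0.067]
force: [-6.1, 9.1, 3.5]
opening: 0.0927
t 7.75 tcp [0.4987 0.1767 0.0301] F [-6.1  9.1  3.5] shift cm [ 0.49 -1.57  6.95] turn [-0.5  1.6  1.6]
top (np.int32(2868), array([0.078, 0.154]), {'tray': array([531.4, 121.6, 187.7,  63.7,   7. ]), 'low': array([532.7, 121.3, 197.4,  97.1,   6.9])})
side (np.int32(2082), array([0.143, 0.152]), {'tray': array([533. , 118.3, 188.4,  61.4,   7.1])})
```

```bash

python3 -m creep '[[[0,0,0.38,-1.3,-0.1,0.2,0],[0,0,0.38,-1.3,-0.1,0.2,0],[0,0,0.38,-1.3,-0.1,0.2,0],[0,0,0.38,-1.3,-0.1,0.2,0],[0,0,0.38,-1.3,-0.1,0.2,0],[0,0,0.38,-1.3,-0.1,0.2,0],[0,0,0.38,-1.3,-0.1,0.2,0],[0,0,0.38,-1.3,-0.1,0.2,0]]]'
python3 - <<'E'
from h import *
need([.495,.248,.028],5,15)
for n in('top','side'):
    for o in box(optics.read_camera(n)):
        if 'tray' in o[2] and o[1][1]<.17:print(n,o)
E
```

```text
t: 8.65
tool_pos: [0.5127, 0.0759, 0.029]
orientation: [-1.818, -0.114, 0.037]
force: [-1.1, 9.8, 0.4]
opening: 0.093
t 8.65 tcp [0.5127 0.0759 0.029 ] F [-1.1  9.8  0.4] shift cm [-0.08 -4.2  16.78] turn [-0.6  0.1  2.1]
top (np.int32(2802), array([0.077, 0.154]), {'tray': array([544.2,  20.2, 187.4,  64.1,   5.7]), 'low': array([545.2,  21. , 196.1,  99.1,   5.5])})
side (np.int32(2567), array([0.079, 0.152]), {'tray': array([545.5,  16.9, 190.1,  65.7,   6.3]), 'low': array([560.7,  17.1, 170.2, 100.2,   5.8])})
```

```bash

python3 -m creep '[[[0,0,0.36,-1.3,-0.1,0.2,-0.1],[0,0,0.36,-1.3,-0.1,0.2,-0.1],[0,0,0.36,-1.3,-0.1,0.2,-0.1],[0,0,0.36,-1.3,-0.1,0.2,-0.1],[0,0,0.36,-1.3,-0.1,0.2,-0.1],[0,0,0.36,-1.3,-0.1,0.2,-0.1],[0,0,0.36,-1.3,-0.1,0.2,-0.1],[0,0,0.36,-1.3,-0.1,0.2,-0.1]]]'
python3 - <<'E'
from h import *
need([.495,.248,.028],5,15)
for n in('top','side'):
    for o in box(optics.read_camera(n)):
        if 'tray' in o[2] and o[1][1]<.17:print(n,o)
E
```

```text
t: 9.55
tool_pos: [0.5222, -0.0246, 0.0272]
orientation: [-1.819, -0.111, 0.001]
force: [-0.6, 9.9, 3.2]
opening: 0.0928
t 9.55 tcp [ 0.5222 -0.0246  0.0272] F [-0.6  9.9  3.2] shift cm [-0.62 -6.96 26.49] turn [-0.5 -1.4  3.1]
top (np.int32(2573), array([0.078, 0.154]), {'tray': array([552.6, -80.2, 186.6,  63.5,   4.4]), 'low': array([553.7, -82. , 197.8, 100. ,   6.1])})
side (np.int32(2652), array([0.081, 0.152]), {'tray': array([553.9, -85.3, 188.9,  63.7,   4.8]), 'low': array([555.7, -82.3, 153.9,  92.9,  11.9])})
```

Box at (0.553, -0.083), yaw 4.6°. About 50 mm to go.

```bash

python3 -m creep '[[[0,0,0.26,-1,0,0,0],[0,0,0.26,-1,0,0,0],[0,0,0.26,-1,0,0,0],[0,0,0.22,-0.8,0,0,0],[0,0,0.18,-0.7,0,0,0],[0,0,0.15,-0.5,0,0,0],[0,0,0,0,0,0,0],[0,0,0,0,0,0,0]]]'
python3 - <<'E'
from h import *
need([.495,.248,.028],5,15)
for n in('top','side'):
    for o in box(optics.read_camera(n)):
        if 'tray' in o[2] and o[1][1]<.17:print(n,o)
E
```

```text
t: 10.45
tool_pos: [0.5258, -0.0689, 0.0267]
orientation: [-1.811, -0.112, 0.003]
force: [-1.0, 0.2, -0.7]
opening: 0.0932
t 10.45 tcp [ 0.5258 -0.0689  0.0267] F [-1.   0.2 -0.7] shift cm [-0.59 -7.87 30.85] turn [-1.  -1.3  3.1]
top (np.int32(2379), array([0.077, 0.154]), {'tray': array([ 555.7, -113.2,  187. ,   87.9,    4.8]), 'low': array([ 558.1, -126.3,  197. ,   99.7,    6.2])})
side (np.int32(2942), array([0.081, 0.152]), {'tray': array([ 557.9, -126.8,  188.5,   62.8,    4.8]), 'low': array([ 561.9, -127.6,  194.1,   98.4,    5. ])})
```

Well within the margins (about 7 mm off centre, 1° off). Back away, then up.

```bash

python3 -m creep '[[[0,0,-0.2,0.6,0,0,0],[0,0,-0.3,1,0,0,0],[0,0,-0.4,1.5,0,0,0],[0,0,-0.5,2,0,0,0],[0,0,-0.5,2,0,0,0],[0,0,-0.5,2,0,0,0],[0,0,-0.5,2,0,0,0],[0,0,-0.5,2,0,0,0]]]'
python3 -m creep '[[[0,0,-2,0,0,0,0],[0,0,-3,0,0,0,0],[0,0,-3,0,0,0,0],[0,0,-3,0,0,0,0],[0,0,-3,0,0,0,0],[0,0,-2,0,0,0,0],[0,0,-1,0,0,0,0],[0,0,0,0,0,0,0]]]'
python3 - <<'E'
from h import *
B=np.array([551.7,-132.8]);a=np.radians(3.95);Rb=np.array([[np.cos(a),np.sin(a)],[-np.sin(a),np.cos(a)]])
s=pose();print(s[1],s[0]['force'],np.abs(s[0]['dq']).max())
for n in('top','side'):
    c=optics.read_camera(n)
    for o in box(c):
        if 'tray' in o[2] and o[1][1]<.17:
            print(n,o)
            for k,r in o[2].items():
                y=np.radians(r[4]);u=np.array([np.cos(y),np.sin(y)]);v=np.array([-u[1],u[0]])
                print(k,[(Rb@(r[:2]+i*100*u+j*50*v-B)).round() for i in(1,-1) for j in(1,-1)])
    H,S,V=cv2.split(cv2.cvtColor(c['frame'],cv2.COLOR_RGB2HSV));P,ok=cloud(c)
    W=ok&(P[...,0]>.68)&(P[...,0]<.82)&(P[...,1]>-.2)&(P[...,1]<.2)&(P[...,2]>.01)
    for nm,m in(('blue',(H>105)&(H<125)&(S>150)),('brown',(H>5)&(H<16)&(S>80))):print(nm,np.median(P[W&m],0).round(3))
    cv2.imwrite(f'pics/f{n}.png',c['frame'][:,:,::-1])
E
```

```text
t: 11.35
tool_pos: [0.5133, 0.0728, 0.0279]
orientation: [-1.813, -0.108, 0.001]
force: [0.4, 0.3, -0.4]
opening: 0.0929
t: 12.15
tool_pos: [0.4957, 0.1235, 0.1969]
orientation: [-1.813, -0.111, 0.01]
force: [0.9, -0.4, 0.9]
opening: 0.0931
[0.49571424 0.12353169 0.19690494] [ 0.93962591 -0.40222323  0.89620428] 0.016075363979230657
top (np.int32(2623), array([0.065, 0.154]), {'tray': array([ 556.6, -125.5,  186.8,   63.6,    4.9]), 'low': array([ 557.8, -124.5,  196.1,   99.8,    4.8])})
tray [array([105.,  59.]), array([106., -41.]), array([-95.,  55.]), array([-94., -45.])]
low [array([106.,  59.]), array([107., -41.]), array([-94.,  56.]), array([-93., -44.])]
blue [0.743 0.142 0.085]
brown [0.761 0.024 0.046]
side (np.int32(855), array([0.144, 0.152]), {'tray': array([ 602.9, -122.7,   98. ,   60.8,    3.3])})
tray [array([152.,  55.]), array([151., -45.]), array([-48.,  58.]), array([-49., -42.])]
side (np.int32(973), array([0.081, 0.152]), {'tray': array([ 543.2, -132.7,  149.6,   54. ,    4.4])})
tray [array([91., 51.]), array([ 92., -49.]), array([-109.,   50.]), array([-108.,  -50.])]
blue [0.743 0.142 0.085]
brown [0.758 0.017 0.046]
```

View pics/ftop.png

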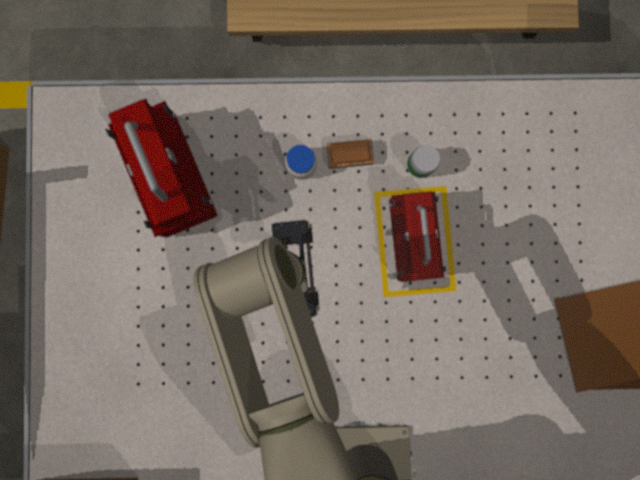

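View pics/fside.png

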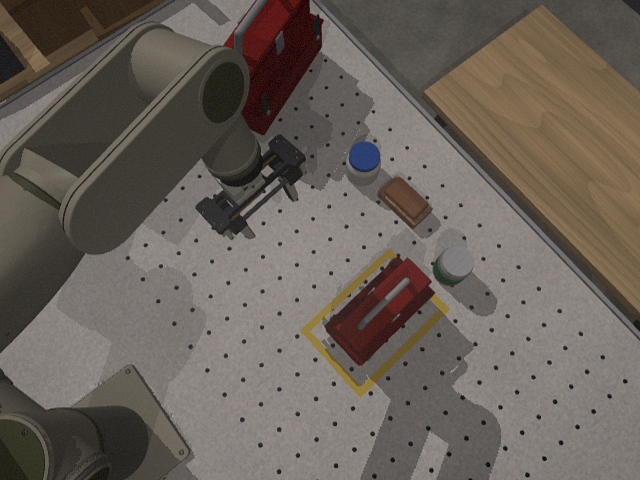

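Both views show the box flat inside the tape frame (top view about (417,237)), the hand clear, and the tub, block and tin where they were. Handing in.

```bash
python3 -c "
from plant import robot;print(robot.close_job())"
```

```text
the job is handed in; nothing more can be done
None
```

I pushed the smaller red toolbox about 33 cm into the yellow frame with both open fingertips, low on its long face, and turned it about 10° on the way. Then I backed the hand away and up and handed the job in at about 12 s of the 51 s limit. No verdict was reported.

- **Toolbox:** in the last top view its centre is about 10 mm from the bay's centre and about 1° off in angle. The corners lie within x −95 to +107 mm (limit ±130) and y −45 to +59 mm (limit ±90). The tray top was still at its normal height, so the box stands flat.
- **Bystanders:** the tub measured exactly where it started. The sanding block agreed within 2 mm from the top camera and 7 mm from the side, where I measured it with a different mask than at the start. I checked the tin by eye only, because its colour mask gave no usable measurement.
- **Disagreement:** the side camera's last measurement of the box was unusable because the handle split its red area in two. I relied on the top camera and on the side camera's measurement just before backing off, which put the box at (0.558, −0.127) m, yaw 5°.
- **Hand:** forces read within noise after backing off.

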